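# Tip a check weight out of its flush pocket and lay it on the balance

### The job

Check the balance with the brass weight: press down on its overhanging end so that it tips up in its pocket and stays leaning there on its own after you let go, then grip its raised end and lift it out. Set it down flat in the middle of the balance's round pan without dropping it, and let go; leave the other two weights lying in their pockets and do not disturb the tube rack, the tip box or the beaker.

Things in the scene. Friction and masses are not known exactly. Their poses are not given: they have to be found in the camera images.
- brass_mid (a point): Brass (yellow) bar weight, the one wanted: 80 mm long (x), 24 mm wide (y), 14 mm thick (z), about 0.2 kg. This point is its centre, half-way up; its x points as the block's x. It starts in any one of the block's three pockets, top flush with the block's top. Its -x end overhangs its slot: that end is the one to press.
- steel_mid (a point): Silver bar weight, to be left in its pocket: 80 mm long (x), 24 mm wide (y), 14 mm thick (z), 0.2 kg, lying as the brass one does. This point is its centre, half-way up.
- black_mid (a point): Black bar weight, to be left in its pocket: 80 mm long (x), 24 mm wide (y), 14 mm thick (z), 0.2 kg, lying as the brass one does. This point is its centre, half-way up.
- store: Blue block fixed to the bench, 108 mm (x) by 158 mm (y), top 44 mm above the table, with three bar weights side by side along x. Origin: on the table under the middle bar's centre. Pocket centres at y = -50, 0, 50 mm, x = 0; pockets 27 mm wide, floor 30 mm above the table, far wall at x = 41 mm. From x = -10 mm to the block's -x side they widen to slots 36 mm wide.
- fulcrum (a point): Middle of the straight edge (along y) where the pocket floors end, 30 mm above the table, 2.5 mm to -x of the bars' centres. A bar pressed at its -x end turns about this edge: that end sinks about 22 mm to the slot floor, the +x end rises about 25 mm. Past about 27 degrees it stays tipped by itself, at 33 to 38 degrees; before that it falls back. Tipping takes under 5 N until the end bottoms out.
- slot (a point): Middle of the floor of the middle pocket's slot, 25 mm to -x of the block's origin, 8 mm above the table; each pocket has one under its bar's -x end. Slots are 36 mm wide between ribs as high as the block's top, so a finger fits over a bar's end but not beside it. At -x, 5 mm beyond the bar's end, each is closed only by a lip 20 mm above the table and 10 mm thick, open above.
- pan (a point): Centre of the top face of the balance's round steel pan, 130 mm in diameter, 60 mm above the table; z is up. The pan does not move. It belongs to a white bench balance, 250 mm (x) by 190 mm (y), 52 mm high at its display, fixed to the bench; the balance's middle lies 45 mm to -x of this point.
- tube_rack: Blue tube rack with six capped tubes, 70 by 150 mm, 99 mm high, loose; origin under its middle on the table. To be left alone.
- tip_box: Clear box of pipette tips with a blue top, 85 by 120 mm, 60 mm high, loose; origin under its middle on the table. To be left alone.
- beaker: Glass beaker, 70 mm in diameter, 90 mm high, loose; origin under its middle on the table. To be left alone.
Things that resemble listed ones, but are neither listed nor needed, are in the scene too. Of the things shaped like the part that bears brass_mid, the brass one is meant.

How it is judged:
On the way, in this order (a step that is already met when the one before it is completed fails the run):
1. the brass bar stands tipped (over 25 degrees) in its pocket with no finger on it (angle between brass_mid's own z axis and vertical above 0.44 rad and height (world z) of brass_mid below 0.06 m and horizontal distance between brass_mid and store below 0.075 m and contact force between the fingers and bar_brass below 0.05 N), for 0.2 s.
2. the brass bar is lifted out by the fingers (its centre over 65 mm above the table) (height (world z) of brass_mid above 0.065 m and contact force between the fingers and bar_brass above 0.5 N), for 0.1 s.
3. still held, the brass bar is lowered to the middle of the pan (centre within 35 mm of the pan's, less than 24 mm above it) (horizontal distance between brass_mid and pan below 0.035 m and z of brass_mid in the frame of pan below 0.024 m and contact force between the fingers and bar_brass above 0.3 N), for 0.05 s.
At the end, for the whole second after the job is handed in: The brass bar lies flat (within 6 degrees) and still on the balance pan, its centre within 30 mm of the pan's centre, released; the steel and black bars lie flat in their pockets within 8 mm of where they started (horizontal distance between brass_mid and pan below 0.03 m and z of brass_mid in the frame of pan between 0.004 and 0.01 m and angle between the z axis of brass_mid and the z axis of pan, either way round below 0.1 rad and linear speed of bar_brass below 0.01 m/s and distance of each of steel_mid, black_mid from where it was at the start of the episode below 0.008 m and angle between each of steel_mid, black_mid's own z axis and vertical below 0.1 rad); the robot touches nothing.
It fails at once if the tube rack is moved more than 25 mm (distance of tube_rack from where it was at the start of the episode above 0.025 m).
It fails at once if the tip box is moved more than 25 mm (distance of tip_box from where it was at the start of the episode above 0.025 m).
It fails at once if the beaker is moved more than 25 mm (distance of beaker from where it was at the start of the episode above 0.025 m).
It also fails if it takes over 48 s, if anything falls off the work surface, if the arm or the gripper's body presses on something with over 40 N, if the wrist force passes 120 N, or if a joint passes its speed limit or range.

### The arm

A 6-joint arm with a two-finger parallel gripper is mounted at the origin on the work surface. World frame = base frame: x ahead of the robot, y to its left, z up, the work surface at z = 0. Lengths are in m, angles in rad, forces in N, time in s.
With the tool pointing down it reaches from about 0.375 to 0.975 m from the base axis. Payload 3.8 kg.
Tool frame: the origin (TCP) lies midway between the tips of the shut fingers; the grasp point (between the pads) lies 19 mm behind it; z points along the fingers, y is the direction in which the jaws open and shut (so a half turn about z gives the same grasp; the last joint's range is limited). The gripper opens to 85 mm and grips with 20 to 120 N. Pads are 22 mm wide; open, the fingers measure 114 mm over their backs; the gripper's body (76 mm by 85 mm) begins 54 mm behind the grasp point. The pads swing forward as they close: fully open they stand 13 mm farther back than shut.
Start: joints at [-1.145, 0.264, 1.604, -0, 1.274, -0.037], TCP at [0.301, -0.604, 0.231] pointing down, gripper open.
Joint ranges: [-2.63, 2.63], [-0.94, 2.18], [0.31, 2.57], [-1.31, 4.45], [0, 2.66], [-2.55, 2.55]. Speed limits (rad/s): [2.57, 2.57, 3.14, 3.14, 3.14, 3.14].

### API

Orientations are given as a rotation vector (axis times angle).
In Python, from workcell import bot gives the robot as it stands.
- The arm moves only by the tool drive_tool, never from a script. Its argument "deltas" is a list of rows, each an object with "hand": the opening, from 0 (shut) to 1 (fully open); "offset": the shift along the world's x, y, z in cm, a list of three; "angular": the turn, a rotation vector about the world's x, y, z in degrees, a list of three. A call has 1 to 8 rows; each row is the pose to reach, as a shift and turn from the pose commanded when the call began; what a row does not reach only later rows make up. A row lasts 1/8 s, in which the tool goes at most 62.5 mm and 10.7 degrees, less where a joint would pass 70% of its speed; a pose out of reach is approached as far as the arm can. A call with a gripper value outside its range is refused whole. The fingers move at their own pace and stop on an object; "force" is the grip in N (left out, the last holds). Time passes only in rows, so rows that repeat a pose let the fingers close. It gives the time, the measured TCP pose, the force and the opening at its end, in the units of the state.
- bot.read_state(): the state, without advancing time (a new reading comes with each control period).
- bot.read_camera(name): name is "side" or "top"; returns a dict with "frame" (420x560x3 uint8, blue, green, red), "mtx" (3x3 intrinsics, pixels), "k1" (the pictures are not rectified: a ray, as slopes to the right and down, at radius r is drawn at 1 + k1 r^2 times it, then the intrinsics apply), "R" (3x3) and "t" (3): a world point X has camera coordinates R X + t. Camera axes: x right, y down, z forward; pixel columns grow to the right and rows downward; lengths in m; the calibration is good to about 2 mm. A picture is of the moment at which its call begins. There is no depth.
- bot.finish_job(): hands the job in, once; it reports no verdict.
The state is a dict: "time": time; "q": joint angles; "joint_vel": joint speeds; "joint_torque": joint torques, N m; "tool_pos": TCP position; "tcp_rot": TCP orientation; "wrist_force": force on the tool from outside, world axes, zero at the start; "torque": the same for the moment, N m; "width": opening from 0.0 (shut) to 1.0 (fully open).
Only numpy, scipy, OpenCV 4.12 (cv2) and the standard library are available. Lean on these libraries where they do the work, as an engineer would, in place of code of your own. Each camera call takes 0.05 s, during which the arm holds its last target. There are 200 camera calls.

## Working session

There is one attempt and no reset: what is moved stays moved. The work goes in short steps, Python scripts to look and compute and a tool call to move; the robot and the scene stay as the last step left them, time stands still between calls to the robot, and variables do not carry over. Pictures are saved under pics/ and viewed, about 8 in all and at most 12, crops included, and the job is handed in when it is done.

Besides the shell and the picture viewer there is one more tool, called after ">>>" as name(argument=value, ...), one argument or row to a line, values as JSON. drive_tool: Moves the arm, as the interface text tells. Its arguments: {"type":"object","properties":{"deltas":{"type":"array"},"force":{"type":"number"}},"required":["deltas"]}

```bash
mkdir -p pics; ls
cat > h.py <<'E'
import cv2,numpy as np
from workcell import bot
def cam(n):
    c=bot.read_camera(n); np.savez(f'/tmp/{n}.npz',**{k:np.array(v) for k,v in c.items()}); return c
def load(n): return np.load(f'/tmp/{n}.npz')
def dist(c): return np.array([float(c['k1']),0,0,0,0])
def pt(c,u,v,z):
    s=cv2.undistortPoints(np.array([[[u,v]]],float),c['mtx'],dist(c))[0,0]
    d=c['R'].T@np.array([s[0],s[1],1]); o=-c['R'].T@c['t']
    return o+d*(z-o[2])/d[2]
def proj(c,X):
    return cv2.projectPoints(np.array(X,float).reshape(-1,1,3),cv2.Rodrigues(c['R'])[0],c['t'],c['mtx'],dist(c))[0][:,0]
E
python3 - <<'E'
from h import *
for n in ('top','side'):
    c=cam(n); cv2.imwrite(f'pics/{n}0.png',c['frame']); print(n,c['mtx'][0,0],c['k1'],-c['R'].T@c['t'])
print(bot.read_state())
E
```

```text
pics
top 465.99631110390004 0.013090161568246375 [0.452051   0.08753122 1.29071135]
side 479.83003498793045 0.04296529271809615 [0.46651675 0.96466145 0.61311074]
{'time': 0.1, 'q': array([-1.14489159e+00,  2.64682232e-01,  1.60523195e+00,  2.62159649e-06,
        1.27369682e+00, -3.68910412e-02]), 'joint_vel': array([ 0.00185901, -0.00224816, -0.00424696, -0.0004635 ,  0.00010513,
       -0.00109763]), 'joint_torque': array([ 4.37740964e-04, -5.16707289e+01, -3.68590593e+01, -1.11914308e-04,
        6.27077374e-03, -3.95815562e-06]), 'tool_pos': array([ 0.30108853, -0.60339613,  0.2300865 ]), 'tcp_rot': array([-3.05593126e+00, -7.20032307e-01,  6.08540976e-04]), 'wrist_force': array([-0.6700262 , -0.16907959, -0.29592187]), 'torque': array([-0.00706409,  0.03006686,  0.02782922]), 'width': 0.9948093060123753}
```

View pics/top0.png

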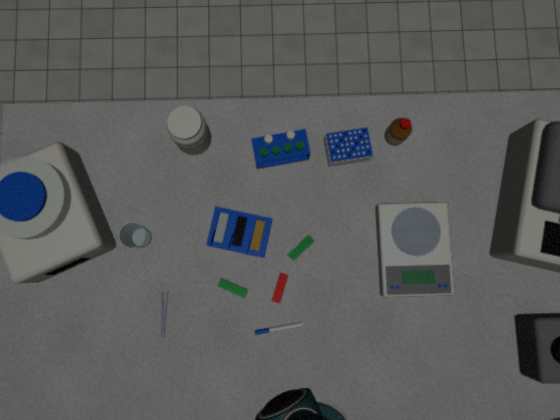

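View pics/side0.png

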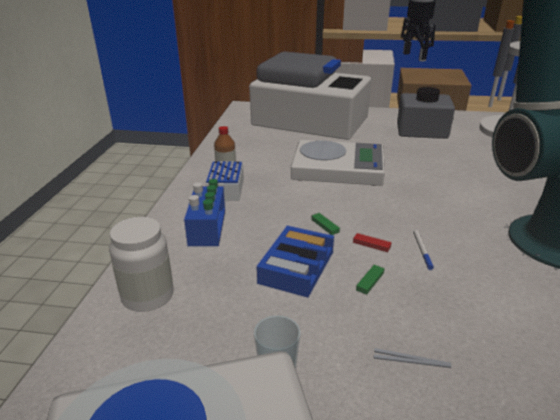

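The top view shows the block near (240,232), with silver at (221,227), black at (239,231) and brass at (258,235). The pan is at (416,231), and the arm is at the bottom. The other bar-shaped things are two green bars at (301,247) and (232,288) and a red one at (280,288). They lie loose on the bench, so they aren't the weight. The yellow bar in the block's right-hand pocket fits the description, so I'll enlarge it.

Run:
```python
from h import *
f=load('top')['frame']
a=cv2.resize(f[195:270,195:285],None,fx=8,fy=8,interpolation=cv2.INTER_CUBIC)
cv2.imwrite('pics/crop0.png',cv2.convertScaleAbs(a,alpha=1.6))
c=load('top')
print(pt(c,258,235,.044),pt(c,416,231,.06))
# pan by colour: dump circle
g=cv2.GaussianBlur(f,(3,3),0)[195:262,380:450]
hs=cv2.HoughCircles(cv2.resize(cv2.cvtColor(g,cv2.COLOR_BGR2GRAY),None,fx=6,fy=6,interpolation=3),cv2.HOUGH_GRADIENT,1,500,param1=60,param2=15,minRadius=120,maxRadius=180)
print(hs/6+[[[380,195,0]]])
```

```text
[0.54845322 0.12801134 0.044     ] [ 0.54588178 -0.29159928  0.06      ]
[[[415.41666794 231.41666794  24.64999962]]]
```

View pics/crop0.png

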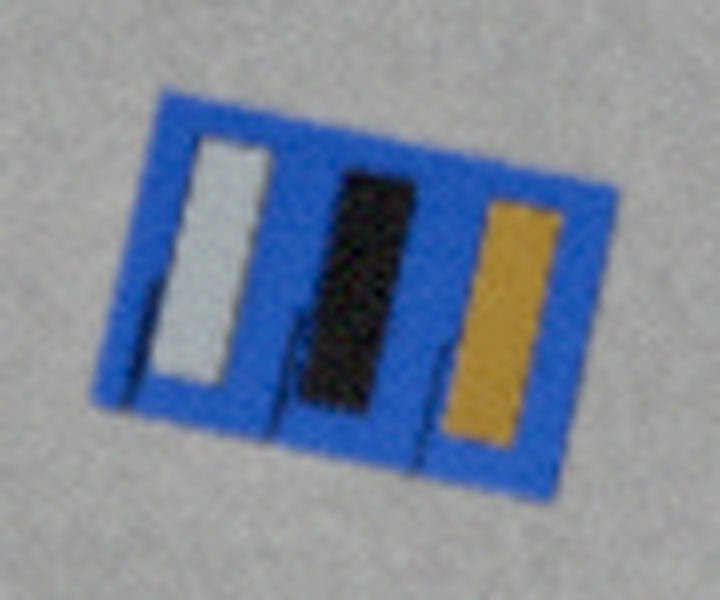

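The crop confirms a brass bar with top-face corners at (490,202), (563,208), (512,445) and (443,433). The slots, with shadow lines, open toward image-bottom, so the end to press is at about (478,438).

Run:
```python
from h import *
c=load('top')
P=lambda x,y,z:pt(c,195+(x+.5)/8-.5,195+(y+.5)/8-.5,z)
B=[P(x,y,.044) for x,y in((490,202),(563,208),(512,445),(443,433))]
S=[P(x,y,.044) for x,y in((200,137),(272,147),(222,383),(152,372))]
K=[P(x,y,.044) for x,y in((165,92),(618,187),(553,500),(95,403))]
for n,b in(('brass',B),('steel',S),('store',K)):
    b=np.array(b)
    ax=b[0]+b[1]-b[2]-b[3]; ay=b[0]+b[3]-b[1]-b[2]
    print(n,b.mean(0),np.degrees(np.arctan2(ax[1],ax[0])),np.degrees(np.arctan2(ay[1],ay[0]))-90,np.linalg.norm(ax)/2,np.linalg.norm(ay)/2)
print('pan',pt(c,415.6,231.2,.06))
# side check
s=load('side'); 
print(proj(s,[np.mean(B,0),(0.546,-.2915,.06)]))
# brass centroid in both images via colour
for n in('top','side'):
    c=load(n);h=cv2.cvtColor(c['frame'],cv2.COLOR_BGR2HSV)
    m=cv2.inRange(h,(12,120,70),(30,255,255));m[:200]=0;m[270:]=0
    if n=='side': m[:225]=0
    k,l,st,ce=cv2.connectedComponentsWithStats(m)
    for i in range(1,k):
        if st[i,4]>30: print(n,st[i],ce[i],pt(c,*ce[i],.044))
```

```text
brass [0.54917256 0.12980091 0.044     ] -13.163072620340929 -8.860589659166394 0.08006536543856341 0.02396805786709091
steel [0.57287204 0.22659638 0.044     ] -12.49437888973497 -10.075272777736487 0.08067230375946532 0.02407798692583975
store [0.55959761 0.17789893 0.044     ] -13.250377462450716 -13.561558518454817 0.10693478442568505 0.15610388755674526
pan [ 0.54538078 -0.2905019   0.06      ]
[[304.43076634 235.41523243]
 [322.66037541 147.80328453]]
top [251 221  13  29 225] [257.24       234.87555556] [0.54884543 0.13003714 0.044     ]
side [287 232  37  13 210] [306.17619048 237.77619048] [0.54457611 0.13797369 0.044     ]
```

>>> drive_tool(
  deltas=[
    {"hand": 0, "offset": [2.5, 5, 0.5], "angular": [0, 0, 4]},
    {"hand": 0, "offset": [5, 10, 1], "angular": [0, 0, 8]},
    {"hand": 0, "offset": [7.5, 15, 1], "angular": [0, 0, 12]},
    {"hand": 0, "offset": [10, 20, 1], "angular": [0, 0, 16]},
    {"hand": 0, "offset": [12.5, 25, 1], "angular": [0, 0, 20]},
    {"hand": 0, "offset": [15, 30, 1], "angular": [0, 0, 24]},
    {"hand": 0, "offset": [17.5, 35, 1], "angular": [0, 0, 28]},
    {"hand": 0, "offset": [20, 40, 1], "angular": [0, 0, 32]},
  ],
)

```text
time: 1.1
tool_pos: [0.5016, -0.2022, 0.2409]
tcp_rot: [-2.739, -1.538, 0.0]
wrist_force: [0.0, -0.7, -0.2]
width: -0.0
```

>>> drive_tool(
  deltas=[
    {"hand": 0, "offset": [0, 5, 0], "angular": [0, 0, 3]},
    {"hand": 0, "offset": [0.2, 10, -2], "angular": [0, 0, 6]},
    {"hand": 0, "offset": [0.4, 15, -4], "angular": [0, 0, 9]},
    {"hand": 0, "offset": [0.4, 20, -6], "angular": [0, 0, 12]},
    {"hand": 0, "offset": [0.4, 25, -8], "angular": [0, 0, 15]},
    {"hand": 0, "offset": [0.4, 30, -10], "angular": [0, 0, 18]},
    {"hand": 0, "offset": [0.4, 34.4, -12], "angular": [0, 0, 18]},
    {"hand": 0, "offset": [0.4, 34.4, -12.1], "angular": [0, 0, 18]},
  ],
)

```text
time: 2.1
tool_pos: [0.5032, 0.1422, 0.118]
tcp_rot: [-2.461, -1.949, 0.006]
wrist_force: [-0.9, -0.3, 0.7]
width: -0.003
```

Run:
```python
from h import *
s=bot.read_state();print(s['time'],s['tool_pos'],s['tcp_rot'],s['q'],s['width'])
ims=[]
for n in('top','side'):
    c=cam(n);p=proj(c,[s['tool_pos']])[0];print(n,p)
    f=c['frame']; u,v=int(p[0]),int(p[1])
    x0,y0=max(0,u-40),v-45
    print(x0,y0); a=cv2.resize(f[y0:y0+90,x0:x0+80],None,fx=5,fy=5,interpolation=cv2.INTER_CUBIC)
    cv2.drawMarker(a,(int((p[0]+.5-x0)*5),int((p[1]+.5-y0)*5)),(0,0,255),0,12); ims.append(cv2.convertScaleAbs(a,alpha=1.6))
cv2.imwrite('pics/hov.png',np.hstack(ims))
```

```text
2.1 [0.5032192  0.14215998 0.11796211] [-2.46103451 -1.94889435  0.00584653] [2.27345229e-01 8.10374095e-02 2.03835271e+00 6.06555780e-04
 1.02657013e+00 4.58261083e-01] -0.002924702066684188
top [251.77174303 250.9188448 ]
211 205
side [327.54189574 210.04321894]
287 165
```

View pics/hov.png

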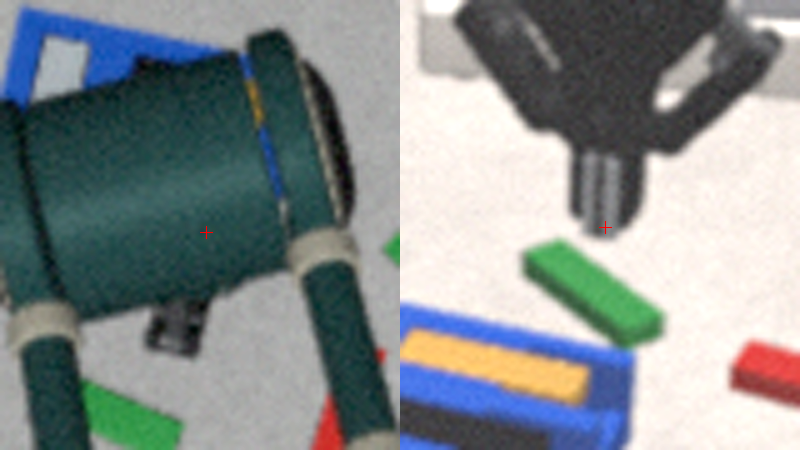

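Run:
```python
from h import *
s=load('side')
ce=np.array([.549,.1298]);a=np.radians(-13.4);u=np.array([np.cos(a),np.sin(a)]);w=np.array([-u[1],u[0]])
X=[[*(ce+i*u+j*w),.044] for i,j in((.04,-.012),(-.04,-.012),(-.04,.012),(.04,.012))]
p=proj(s,X); print((p+.5-[287,165])*5+[400,0])
# block corner +y... -x,-y corner and -x,+y
st=np.array([.5606,.178])
print((proj(s,[[*(st+i*u+j*w),.044] for i,j in((-.054,-.079),)])+.5-[287,165])*5+[400,0])
i=cv2.resize(s['frame'][215:295,250:350],None,fx=8,fy=8,interpolation=cv2.INTER_CUBIC)
i=cv2.convertScaleAbs(i,alpha=1.5)
for q in p: cv2.drawMarker(i,tuple(int(k) for k in (q+.5-[250,215])*8),(0,0,255),0,10)
cv2.imwrite('pics/sc.png',i)
```

```text
[[412.08750841 320.46408272]
 [589.68726947 359.86334321]
 [571.69649607 390.36320423]
 [391.2996609  349.41628175]]
[[633.80093997 345.29331346]]
```

View pics/sc.png

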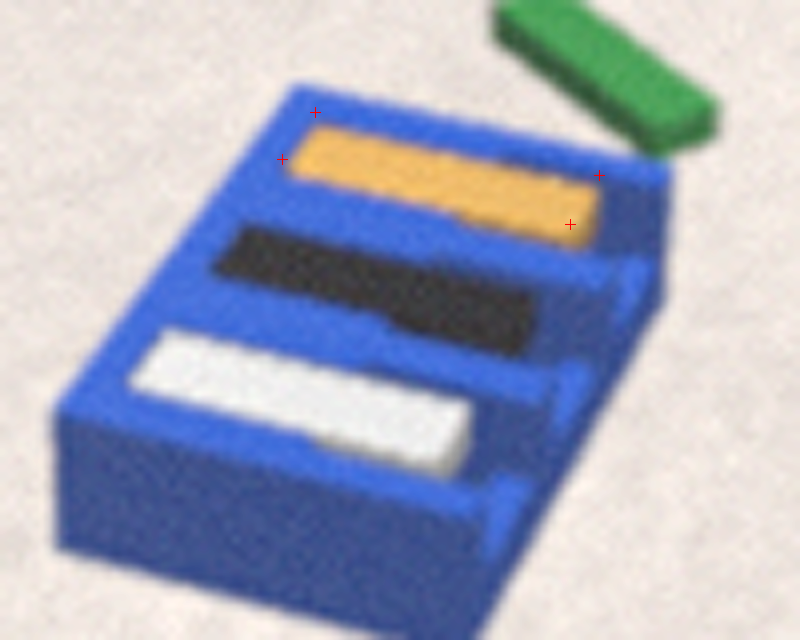

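>>> drive_tool(
  deltas=[
    {"hand": 0, "offset": [1, 0, 1], "angular": [-2, -9, 0]},
    {"hand": 0, "offset": [2, 0, 1], "angular": [-4, -18, 0]},
    {"hand": 0, "offset": [3, 0, 1], "angular": [-6, -26, 0]},
    {"hand": 0, "offset": [3, 0, 1], "angular": [-8, -35, 0]},
    {"hand": 0, "offset": [3, 0, 1], "angular": [-8, -35, 0]},
    {"hand": 0, "offset": [3, 0, 1], "angular": [-8, -35, 0]},
  ],
)

```text
time: 2.95
tool_pos: [0.5348, 0.1388, 0.1303]
tcp_rot: [2.045, 1.611, 0.528]
wrist_force: [-0.9, 0.1, 0.8]
width: -0.001
```

Run:
```python
from h import *
s=bot.read_state();print(s['time'],s['tool_pos'],s['tcp_rot'],s['q'],s['width'])
ims=[]
Rt=cv2.Rodrigues(s['tcp_rot'])[0]
for n in('top','side'):
    c=cam(n);p=proj(c,[s['tool_pos']]+[s['tool_pos']+Rt@[a,0,0] for a in(-.011,.011)]);print(n,p)
    f=c['frame']; u,v=p[0].astype(int)
    x0,y0=u-25,v-35
    a=cv2.convertScaleAbs(cv2.resize(f[y0:y0+75,x0:x0+50],None,fx=8,fy=8,interpolation=cv2.INTER_CUBIC),alpha=1.6)
    for q in p: cv2.drawMarker(a,tuple(int(k) for k in(q+.5-[x0,y0])*8),(0,0,255),0,10)
    ims.append(a)
cv2.imwrite('pics/hov2.png',np.hstack(ims))
```

```text
2.95 [0.53480003 0.1387855  0.13029683] [2.04464693 1.61139153 0.52799975] [ 0.43725792 -0.12546818  2.35528046 -0.79045005  0.53337812  1.29004972] -0.0012462984567466326
top [[252.61395935 237.95444211]
 [256.93604651 238.85616389]
 [248.29265892 237.0529625 ]]
side [[312.0559785  202.65886613]
 [313.85691268 200.12293506]
 [310.22247243 205.24081401]]
```

View pics/hov2.png

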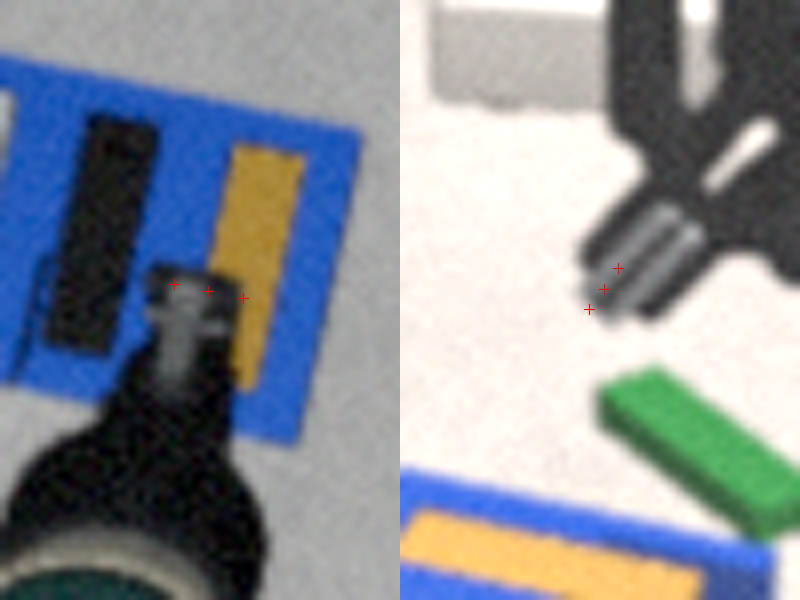

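>>> drive_tool(
  deltas=[
    {"hand": 0, "offset": [-0.7, 0, 0], "angular": [2, 9, 0]},
    {"hand": 0, "offset": [-1.4, 0, 0], "angular": [4, 18, 0]},
    {"hand": 0, "offset": [-2, 0, -1], "angular": [6, 27, 0]},
    {"hand": 0, "offset": [-2.8, -0.1, -2], "angular": [8, 35, 0]},
    {"hand": 0, "offset": [-2.8, -0.1, -4], "angular": [8, 35, 0]},
    {"hand": 0, "offset": [-2.8, -0.1, -6], "angular": [8, 35, 0]},
    {"hand": 0, "offset": [-2.8, -0.1, -6], "angular": [8, 35, 0]},
  ],
)

```text
time: 3.92
tool_pos: [0.507, 0.1382, 0.0692]
tcp_rot: [-2.467, -1.943, 0.004]
wrist_force: [-0.9, 0.4, 0.8]
width: 0.002
```

Run:
```python
from h import *
s=bot.read_state();print(s['time'],s['tool_pos'],s['tcp_rot'],s['q'],s['wrist_force'])
c=cam('side')
i=cv2.convertScaleAbs(cv2.resize(c['frame'][190:265,275:355],None,fx=8,fy=8,interpolation=cv2.INTER_CUBIC),alpha=1.5)
q=proj(c,[s['tool_pos']])[0]
cv2.drawMarker(i,tuple(int(k) for k in (q+.5-[275,190])*8),(0,0,255),0,10)
cv2.imwrite('pics/sc2.png',i)
```

```text
3.925 [0.50700919 0.13816926 0.06916984] [-2.4665787  -1.94254704  0.00367178] [2.18179820e-01 1.45644227e-01 2.07013819e+00 8.97980457e-04
 9.28753079e-01 4.54234374e-01] [-0.91339667  0.35566261  0.83616023]
```

View pics/sc2.png

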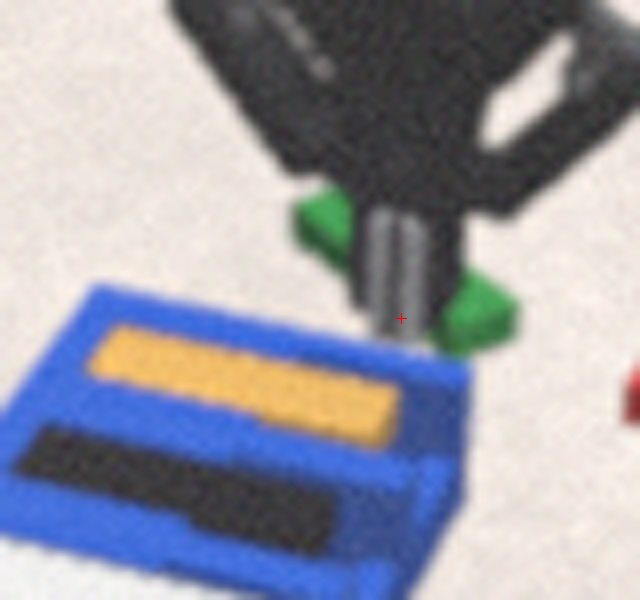

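The side view shows the shut fingers' near bottom edge at (400,340), which will come down inside the slot (rows 372–455) over the bar's end at u≈395. I'll nudge 1 mm in +y and press.

>>> drive_tool(
  deltas=[
    {"hand": 0, "offset": [0, 0.1, -1], "angular": [0, 0, 0]},
    {"hand": 0, "offset": [0, 0.1, -2], "angular": [0, 0, 0]},
    {"hand": 0, "offset": [0, 0.1, -2.5], "angular": [0, 0, 0]},
    {"hand": 0, "offset": [0, 0.1, -3], "angular": [0, 0, 0]},
    {"hand": 0, "offset": [0, 0.1, -3.5], "angular": [0, 0, 0]},
    {"hand": 0, "offset": [0, 0.1, -3.5], "angular": [0, 0, 0]},
  ],
)

```text
time: 4.72
tool_pos: [0.5069, 0.14, 0.0348]
tcp_rot: [-2.466, -1.945, 0.001]
wrist_force: [0.4, 0.3, 0.3]
width: 0.0
```

>>> drive_tool(
  deltas=[
    {"hand": 0, "offset": [0, 0, -0.4], "angular": [0, 0, 0]},
    {"hand": 0, "offset": [0, 0, -0.7], "angular": [0, 0, 0]},
    {"hand": 0, "offset": [0, 0, -0.7], "angular": [0, 0, 0]},
  ],
)

```text
time: 5.1
tool_pos: [0.5071, 0.1399, 0.028]
tcp_rot: [-2.467, -1.945, 0.001]
wrist_force: [0.0, 0.7, -0.7]
width: 0.001
```

>>> drive_tool(
  deltas=[
    {"hand": 0, "offset": [0, 0, -0.15], "angular": [0, 0, 0]},
    {"hand": 0, "offset": [0, 0, -0.3], "angular": [0, 0, 0]},
    {"hand": 0, "offset": [0, 0, -0.3], "angular": [0, 0, 0]},
  ],
)

```text
time: 5.48
tool_pos: [0.5072, 0.14, 0.0252]
tcp_rot: [-2.467, -1.945, 0.0]
wrist_force: [-0.9, 0.7, 0.9]
width: 0.001
```

Run:
```python
from h import *
s=bot.read_state();print(s['time'],s['tool_pos'],s['wrist_force'])
c=cam('side')
i=cv2.convertScaleAbs(cv2.resize(c['frame'][190:265,275:355],None,fx=8,fy=8,interpolation=cv2.INTER_CUBIC),alpha=1.5)
cv2.imwrite('pics/sc3.png',i)
```

```text
5.475 [0.50723998 0.13999331 0.02517716] [-0.93677516  0.69728926  0.8568961 ]
```

View pics/sc3.png

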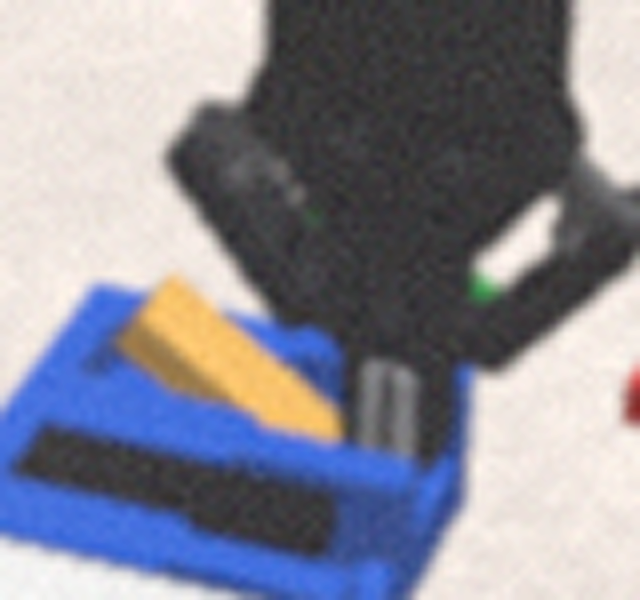

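>>> drive_tool(
  deltas=[
    {"hand": 0, "offset": [0, 0, -0.15], "angular": [0, 0, 0]},
    {"hand": 0, "offset": [0, 0, -0.25], "angular": [0, 0, 0]},
    {"hand": 0, "offset": [0, 0, -0.25], "angular": [0, 0, 0]},
  ],
)

```text
time: 5.9
tool_pos: [0.5074, 0.14, 0.0229]
tcp_rot: [2.467, 1.945, 0.0]
wrist_force: [-0.6, -0.1, 1.9]
width: 0.004
```

>>> drive_tool(
  deltas=[
    {"hand": 0, "offset": [0, 0, 0.5], "angular": [0, 0, 0]},
    {"hand": 0, "offset": [0, 0, 1.5], "angular": [0, 0, 0]},
    {"hand": 0, "offset": [0, 0, 3], "angular": [0, 0, 0]},
    {"hand": 0, "offset": [0, 0, 6], "angular": [0, 0, 0]},
    {"hand": 0, "offset": [-4, 0, 10], "angular": [0, 0, 0]},
    {"hand": 0, "offset": [-7, 0, 14], "angular": [0, 0, 0]},
    {"hand": 0, "offset": [-7, 0, 14], "angular": [0, 0, 0]},
  ],
)

```text
time: 6.78
tool_pos: [0.4388, 0.1408, 0.1675]
tcp_rot: [2.463, 1.944, 0.013]
wrist_force: [1.3, -0.0, 0.7]
width: -0.002
```

Run:
```python
from h import *
s=bot.read_state();print(s['time'],s['tool_pos'],s['tcp_rot'],s['wrist_force'],s['q'])
c=cam('side')
i=cv2.convertScaleAbs(cv2.resize(c['frame'][200:270,280:340],None,fx=7,fy=7,interpolation=cv2.INTER_CUBIC),alpha=1.5)
c=cam('top')
j=cv2.convertScaleAbs(cv2.resize(c['frame'][205:275,225:280],None,fx=7,fy=7,interpolation=cv2.INTER_CUBIC),alpha=1.5)
cv2.imwrite('pics/tip.png',np.hstack([i,j]))
```

```text
6.775 [0.43877057 0.14078702 0.16752458] [2.46348524 1.94406382 0.01253753] [ 1.27105344 -0.01186919  0.67157672] [ 2.56359885e-01 -1.03568717e-01  2.12104283e+00  9.88487403e-05
  1.11543839e+00  4.90930934e-01]
```

View pics/tip.png

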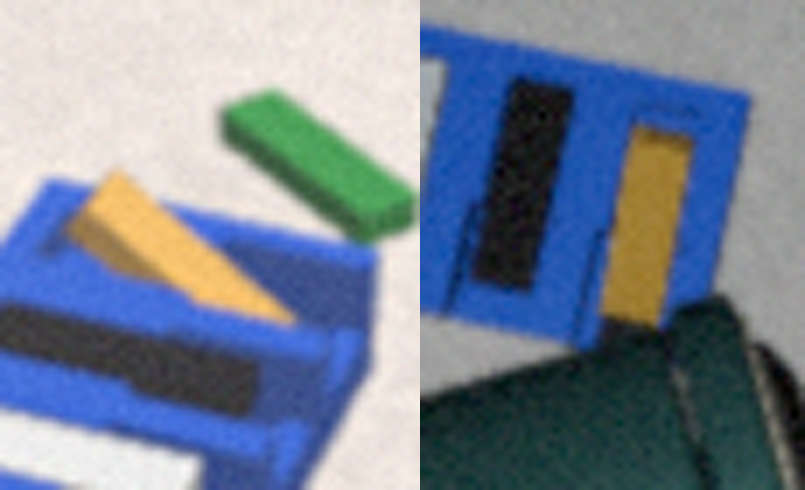

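The bar stays tipped by itself. In the left half (side view) its raised end is at (115,172) and (72,230). In the right half (top view) it's at (638,122) and (693,140). Next I'll fit the tilt.

Run:
```python
from h import *
S=load('side');T=load('top')
ce=np.array([.549,.1298]);a=np.radians(-13.4);u=np.array([np.cos(a),np.sin(a)]);w=np.array([-u[1],u[0]])
def pts(th,sl):
    t=np.radians(th); o=[]
    for d,h,y in((42.5,14,-12),(42.5,14,12),(42.5,0,12),(42.5,0,-12),(-37.5,14,12)):
        d+=sl; X=-2.5+d*np.cos(t)-h*np.sin(t); Z=30+d*np.sin(t)+h*np.cos(t)
        o.append([*(ce+X/1e3*u+y/1e3*w),Z/1e3])
    return o
for th,sl in((30,0),(33,0),(36,0),(38,0),(36,-3),(36,3)):
    P=pts(th,sl)
    print(th,sl,'side',((proj(S,P)+[.6,1.6]+.5-[280,200])*7).round().astype(int).tolist(),'top',((proj(T,P)+.5-[225,205])*7+[420,0]).round().astype(int).tolist())
```

```text
30 0 side [[109, 170], [81, 210], [59, 239], [88, 199], [297, 371]] top [[694, 144], [632, 131], [637, 117], [699, 129], [599, 316]]
33 0 side [[115, 167], [86, 207], [62, 235], [91, 194], [296, 376]] top [[693, 148], [631, 135], [636, 119], [698, 132], [599, 315]]
36 0 side [[121, 164], [92, 205], [66, 231], [95, 190], [294, 382]] top [[692, 153], [630, 140], [635, 122], [697, 134], [600, 314]]
38 0 side [[125, 163], [96, 203], [69, 228], [98, 188], [292, 385]] top [[691, 156], [629, 143], [635, 124], [697, 136], [600, 313]]
36 -3 side [[128, 171], [100, 211], [74, 237], [102, 197], [301, 388]] top [[691, 159], [628, 147], [634, 128], [696, 141], [599, 320]]
36 3 side [[113, 158], [85, 198], [59, 224], [88, 184], [286, 375]] top [[693, 146], [631, 133], [637, 115], [698, 128], [601, 308]]
```

>>> drive_tool(
  deltas=[
    {"hand": 0.55, "offset": [0, 0, 0], "angular": [0, 0, 10]},
    {"hand": 0.55, "offset": [1, 0, 0], "angular": [0, 0, 20]},
    {"hand": 0.55, "offset": [2, 0, 0], "angular": [0, 0, 30]},
    {"hand": 0.55, "offset": [3, -0.5, 0], "angular": [0, 0, 40]},
    {"hand": 0.55, "offset": [4, -1, 0], "angular": [0, 0, 50]},
    {"hand": 0.55, "offset": [5, -1, 0], "angular": [0, 0, 60]},
    {"hand": 0.55, "offset": [6, -1, 0], "angular": [0, 0, 70]},
    {"hand": 0.55, "offset": [7, -1, 0], "angular": [0, 0, 80]},
  ],
)

```text
time: 7.88
tool_pos: [0.5074, 0.1296, 0.1607]
tcp_rot: [-0.63, -3.075, 0.002]
wrist_force: [-0.4, 0.4, -0.6]
width: 0.549
```

>>> drive_tool(
  deltas=[
    {"hand": 0.55, "offset": [1, 0, 0], "angular": [0, 0, 10]},
    {"hand": 0.55, "offset": [2, 0, 0], "angular": [0, 0, 10]},
  ],
)

```text
time: 8.12
tool_pos: [0.5274, 0.1297, 0.1609]
tcp_rot: [-0.372, -3.117, 0.002]
wrist_force: [-0.1, -0.5, -0.2]
width: 0.549
```

>>> drive_tool(
  deltas=[
    {"hand": 0.55, "offset": [0.5, 0, 0], "angular": [-2, -8.4, 0]},
    {"hand": 0.55, "offset": [1, 0, 0], "angular": [-4, -16.8, 0]},
    {"hand": 0.55, "offset": [1.2, 0, -1], "angular": [-6, -25.2, 0]},
    {"hand": 0.55, "offset": [1.2, 0, -3], "angular": [-8, -33.6, 0]},
    {"hand": 0.55, "offset": [1.2, 0, -5], "angular": [-8, -33.6, 0]},
    {"hand": 0.55, "offset": [1.2, 0, -6], "angular": [-8, -33.6, 0]},
    {"hand": 0.55, "offset": [1.2, 0, -6], "angular": [-8, -33.6, 0]},
  ],
)

```text
time: 9.0
tool_pos: [0.5382, 0.1296, 0.1006]
tcp_rot: [0.301, 2.527, -0.093]
wrist_force: [-0.5, 0.4, -0.8]
width: 0.552
```

```bash
cat > look.py <<'E'
from h import *
import sys
s=bot.read_state();R=cv2.Rodrigues(s['tcp_rot'])[0]
print(s['time'],s['tool_pos'].round(4),s['wrist_force'].round(1),s['width'],s['q'].round(2));print(R.round(3))
ims=[]
for n,(x,y) in(('top',(225,200)),('side',(270,190))):
    c=cam(n); i=cv2.convertScaleAbs(cv2.resize(c['frame'][y:y+75,x:x+55],None,fx=7,fy=7,interpolation=cv2.INTER_CUBIC),alpha=1.7)
    for q in proj(c,[s['tool_pos']]): cv2.drawMarker(i,tuple(int(k) for k in (q+.5-[x,y])*7),(0,0,255),0,10)
    ims.append(i)
cv2.imwrite('pics/'+sys.argv[1],np.hstack(ims))
E
python3 look.py pre.png
```

```text
9.0 [0.5382 0.1296 0.1006] [-0.5  0.4 -0.8] 0.5518758443345804 [ 0.4  -0.07  2.36 -0.81  0.48 -0.27]
[[-0.802  0.235  0.549]
 [ 0.194  0.972 -0.132]
 [-0.564 -0.    -0.826]]
```

View pics/pre.png

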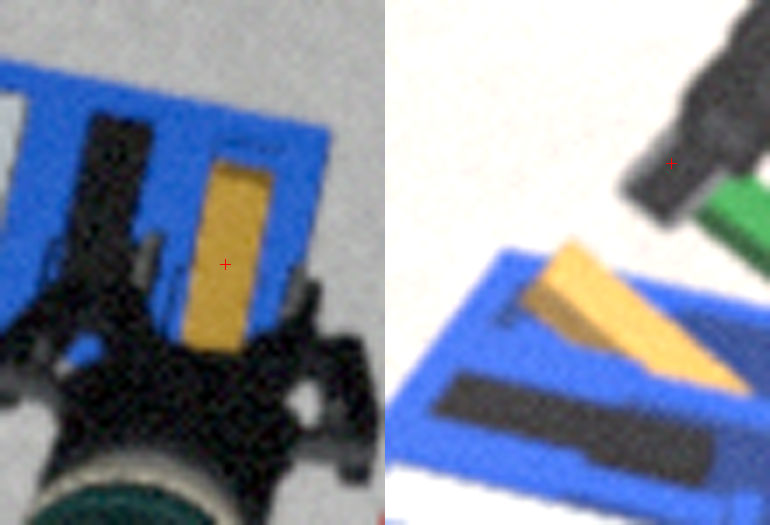

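The fingers straddle the bar: the tips at (155,235) and (300,268) have their midpoint within about 1 px of the bar's axis. I'll advance along the tool axis, then check.

>>> drive_tool(
  deltas=[
    {"hand": 0.55, "offset": [1, -0.2, -1.5], "angular": [0, 0, 0]},
    {"hand": 0.55, "offset": [2, -0.4, -3], "angular": [0, 0, 0]},
    {"hand": 0.55, "offset": [2.7, -0.6, -4], "angular": [0, 0, 0]},
    {"hand": 0.55, "offset": [3.2, -0.7, -4.8], "angular": [0, 0, 0]},
    {"hand": 0.55, "offset": [3.2, -0.7, -4.8], "angular": [0, 0, 0]},
  ],
)

```text
time: 9.72
tool_pos: [0.5718, 0.1228, 0.0547]
tcp_rot: [0.299, 2.524, -0.092]
wrist_force: [-0.2, 0.1, -0.0]
width: 0.55
```

```bash
python3 look.py grip.png
```

```text
9.725 [0.5718 0.1228 0.0547] [-0.2  0.1 -0. ] 0.5499705995258958 [ 0.36  0.07  2.34 -1.    0.39 -0.1 ]
[[-0.801  0.234  0.551]
 [ 0.193  0.972 -0.132]
 [-0.567  0.001 -0.824]]
```

View pics/grip.png

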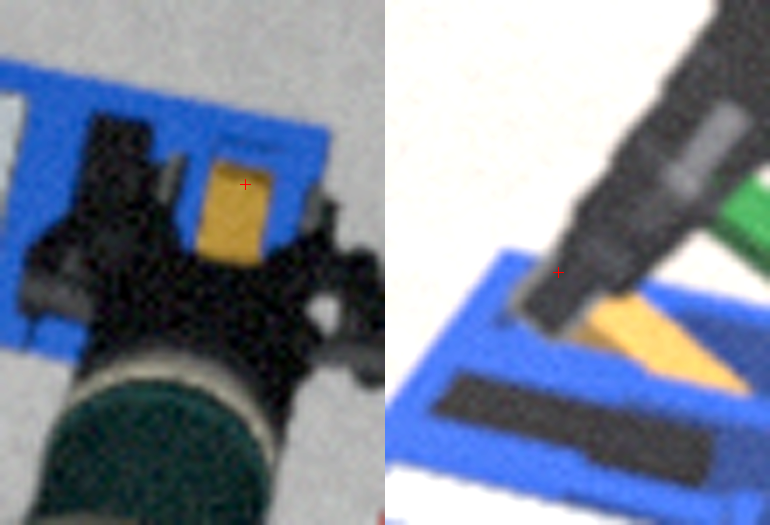

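The side view shows the finger covering the raised end around (550,300). In the top view the pad midpoint (245) is about 5 crop px (under 2 mm) to the right of the bar's axis (240). I'll correct by 1.2 mm and close.

>>> drive_tool(
  deltas=[
    {"hand": 0.55, "offset": [0, 0.12, -0.1], "angular": [0, 0, 0]},
    {"hand": 0.4, "offset": [0, 0.12, -0.1], "angular": [0, 0, 0]},
    {"hand": 0.3, "offset": [0, 0.12, -0.1], "angular": [0, 0, 0]},
    {"hand": 0.2, "offset": [0, 0.12, -0.1], "angular": [0, 0, 0]},
    {"hand": 0.1, "offset": [0, 0.12, -0.1], "angular": [0, 0, 0]},
    {"hand": 0, "offset": [0, 0.12, -0.1], "angular": [0, 0, 0]},
    {"hand": 0, "offset": [0, 0.12, -0.1], "angular": [0, 0, 0]},
  ],
  force=50,
)

```text
time: 10.7
tool_pos: [0.5714, 0.1243, 0.0539]
tcp_rot: [0.298, 2.524, -0.091]
wrist_force: [-1.2, 0.1, 2.1]
width: 0.262
```

>>> drive_tool(
  deltas=[
    {"hand": 0, "offset": [0, 0, 0.5], "angular": [0, 0, 0]},
    {"hand": 0, "offset": [0, 0, 1.2], "angular": [0, 0, 0]},
    {"hand": 0, "offset": [0, 0, 2.2], "angular": [0, 0, 0]},
    {"hand": 0, "offset": [0, 0, 4], "angular": [0, 0, 0]},
    {"hand": 0, "offset": [0, 0, 6], "angular": [0, 0, 0]},
    {"hand": 0, "offset": [0, 0, 8], "angular": [0, 0, 0]},
    {"hand": 0, "offset": [0, 0, 10], "angular": [0, 0, 0]},
    {"hand": 0, "offset": [0, 0, 10], "angular": [0, 0, 0]},
  ],
)

```text
time: 11.7
tool_pos: [0.5727, 0.1248, 0.1564]
tcp_rot: [0.299, 2.52, -0.088]
wrist_force: [-0.1, 0.3, -2.1]
width: 0.26
```

Run:
```python
from h import *
s=bot.read_state();print(s['time'],s['tool_pos'],s['wrist_force'],s['width'])
for n in('top','side'):
    c=cam(n);h=cv2.cvtColor(c['frame'],cv2.COLOR_BGR2HSV)
    m=cv2.inRange(h,(12,110,60),(30,255,255))
    k,l,st,ce=cv2.connectedComponentsWithStats(m)
    print(n,proj(c,[s['tool_pos']]),[(st[i].tolist(),ce[i].round(1).tolist()) for i in range(1,k) if st[i,4]>25])
    for i in range(1,k):
        if st[i,4]>60:
            cnt=cv2.findContours((l==i).astype(np.uint8),0,1)[0][0]; print(cv2.minAreaRect(cnt))
```

```text
11.7 [0.57265735 0.12478063 0.15636957] [-0.09580668  0.27379475 -2.10172246] 0.2598684518666442
top [[257.51053835 221.58153068]] [([391, 124, 20, 15, 177], [400.2, 131.6]), ([251, 219, 11, 15, 124], [256.2, 226.0])]
((400.2884521484375, 131.5576934814453), (19.219379425048828, 12.747547149658203), 11.309932708740234)
((256.37646484375, 226.3058624267578), (8.894148826599121, 14.534341812133789), 12.52880859375)
side [[294.26513841 186.48866298]] [([178, 0, 139, 119, 5589], [250.4, 36.6]), ([324, 0, 20, 30, 366], [333.2, 14.4]), ([500, 0, 18, 15, 107], [506.4, 4.6]), ([516, 0, 44, 34, 526], [543.1, 19.3]), ([323, 38, 40, 24, 460], [343.5, 47.5]), ([182, 42, 12, 18, 46], [187.4, 50.2]), ([440, 70, 30, 29, 306], [456.5, 82.9]), ([215, 135, 19, 17, 209], [224.1, 143.4]), ([298, 189, 28, 27, 309], [311.4, 201.8])]
((247.0, 59.0), (118.0, 138.0), 90.0)
((333.5, 14.5), (29.0, 19.0), 90.0)
((505.920654296875, 3.9517316818237305), (9.806578636169434, 22.02075958251953), 49.76364517211914)
((543.5084228515625, 22.884441375732422), (27.882686614990234, 48.76399230957031), 62.1759033203125)
((342.07196044921875, 48.84825134277344), (39.42308044433594, 22.14429473876953), 3.5763344764709473)
((455.6712951660156, 82.42414855957031), (28.032485961914062, 25.708938598632812), 12.994616508483887)
((224.0, 143.0), (16.0, 18.0), 90.0)
((311.251953125, 201.7811279296875), (29.817081451416016, 10.541836738586426), 41.423667907714844)
```

>>> drive_tool(
  deltas=[
    {"hand": 0, "offset": [0, -2, 0], "angular": [0, 0, 0]},
    {"hand": 0, "offset": [0, -6, 0], "angular": [1, 4.2, 0]},
    {"hand": 0, "offset": [0, -10, 0], "angular": [2, 8.4, 0]},
    {"hand": 0, "offset": [0, -14, 0], "angular": [3, 12.6, 0]},
    {"hand": 0, "offset": [0, -18, 0], "angular": [4, 16.8, 0]},
    {"hand": 0, "offset": [0, -22, 0], "angular": [5, 21, 0]},
    {"hand": 0, "offset": [0, -26, 0], "angular": [6, 25.2, 0]},
    {"hand": 0, "offset": [0.2, -30, 0], "angular": [7, 29.4, 0]},
  ],
)

```text
time: 12.8
tool_pos: [0.5722, -0.1771, 0.1521]
tcp_rot: [0.361, 3.05, -0.012]
wrist_force: [0.0, 0.4, -2.1]
width: 0.261
```

>>> drive_tool(
  deltas=[
    {"hand": 0, "offset": [0, -4, 0], "angular": [1, 4.2, 0]},
    {"hand": 0, "offset": [0.2, -8, -0.5], "angular": [1, 4.2, 0]},
    {"hand": 0, "offset": [0.2, -11, -1], "angular": [1, 4.2, 0]},
    {"hand": 0, "offset": [0.2, -12.3, -2], "angular": [1, 4.2, 0]},
    {"hand": 0, "offset": [0.2, -12.3, -3], "angular": [1, 4.2, 0]},
    {"hand": 0, "offset": [0.2, -12.3, -4], "angular": [1, 4.2, 0]},
    {"hand": 0, "offset": [0.2, -12.3, -4], "angular": [1, 4.2, 0]},
  ],
)

```text
time: 13.68
tool_pos: [0.5744, -0.297, 0.1121]
tcp_rot: [-0.367, -3.117, -0.002]
wrist_force: [-0.6, 1.1, -0.7]
width: 0.259
```

Run:
```python
from h import *
s=bot.read_state();print(s['time'],s['tool_pos'],s['wrist_force'],s['width'],s['q'].round(2));print(cv2.Rodrigues(s['tcp_rot'])[0].round(3))
t=s['tool_pos'];a=np.radians(-13.4);u=np.array([np.cos(a),np.sin(a),0]);w=np.array([-u[1],u[0],0])
def box(tilt):
    c=np.cos(np.radians(tilt));n=np.sin(np.radians(tilt));P=[]
    for x in(-72.5,-10):
        for y in(-12,12):
            for z in(-5.3,8.7): P.append(t+(x*c-z*n)/1e3*u+y/1e3*w+np.array([0,0,(x*n+z*c)/1e3]))
    return P
for n in('top','side'):
    c=cam(n);f=c['frame'];h=cv2.cvtColor(f,cv2.COLOR_BGR2HSV)
    p=proj(c,[t])[0].astype(int)
    m=cv2.inRange(h,(12,110,60),(30,255,255)); M=np.zeros_like(m); x0,y0=p-40; M[y0:y0+90,x0:x0+90]=m[y0:y0+90,x0:x0+90]
    cnt=np.vstack(cv2.findContours(M,0,1)[0]); print(n,p,cv2.boundingRect(cnt),cv2.minAreaRect(cnt))
    for k in(-6,0,6,12): 
        q=proj(c,box(k)).astype(np.float32);print('  pred',k,cv2.boundingRect(q),cv2.minAreaRect(q))
    i=cv2.convertScaleAbs(cv2.resize(f[y0:y0+90,x0:x0+80],None,fx=5,fy=5,interpolation=cv2.INTER_CUBIC),alpha=1.5)
    cv2.imwrite(f'/tmp/{n}p.png',i)
cv2.imwrite('pics/pan1.png',np.hstack([cv2.imread('/tmp/topp.png'),cv2.imread('/tmp/sidep.png')]))
```

```text
13.675 [ 0.57438092 -0.29695661  0.11205   ] [-0.59574919  1.10457907 -0.68257236] 0.259000662778913 [-0.52  0.31  1.78  0.    1.06 -1.85]
[[-0.973  0.232 -0.003]
 [ 0.232  0.973  0.002]
 [ 0.003  0.001 -1.   ]]
top [423 218] (415, 220, 14, 27) ((421.323974609375, 232.96800231933594), (9.570372581481934, 26.117277145385742), 10.304845809936523)
  pred -6 (414, 220, 15, 27) ((421.6935729980469, 233.55152893066406), (11.296045303344727, 25.940338134765625), 7.843100070953369)
  pred 0 (413, 220, 16, 28) ((421.12451171875, 233.80543518066406), (11.204336166381836, 25.49285316467285), 9.604561805725098)
  pred 6 (412, 220, 17, 28) ((420.5877990722656, 233.88601684570312), (11.11953353881836, 24.801265716552734), 11.306117057800293)
  pred 12 (411, 220, 18, 28) ((420.0810546875, 233.9332275390625), (11.089558601379395, 24.988351821899414), 12.983515739440918)
side [313 129] (316, 126, 24, 11) ((327.60809326171875, 131.35134887695312), (22.687061309814453, 7.069156646728516), 9.462322235107422)
  pred -6 (315, 124, 25, 10) ((327.5896301269531, 129.11903381347656), (24.815153121948242, 8.081326484680176), 1.9419025182724)
  pred 0 (315, 125, 26, 12) ((327.63055419921875, 130.6112518310547), (24.62797737121582, 8.274307250976562), 7.9335737228393555)
  pred 6 (315, 125, 26, 14) ((327.51568603515625, 132.07742309570312), (24.38801383972168, 8.425074577331543), 13.798361778259277)
  pred 12 (314, 125, 26, 17) ((327.24774169921875, 133.50169372558594), (24.093217849731445, 8.536571502685547), 19.546403884887695)
```

The held bar is within about 2° of level, from the image slopes. I'll lower it.

>>> drive_tool(
  deltas=[
    {"hand": 0, "offset": [0.1, 0, -1], "angular": [0, 0, 0]},
    {"hand": 0, "offset": [0.2, 0, -2], "angular": [0, 0, 0]},
    {"hand": 0, "offset": [0.2, 0, -3], "angular": [0, 0, 0]},
    {"hand": 0, "offset": [0.2, 0, -3.8], "angular": [0, 0, 0]},
    {"hand": 0, "offset": [0.2, 0, -4.2], "angular": [0, 0, 0]},
    {"hand": 0, "offset": [0.2, 0, -4.4], "angular": [0, 0, 0]},
    {"hand": 0, "offset": [0.2, 0, -4.4], "angular": [0, 0, 0]},
  ],
)

```text
time: 14.65
tool_pos: [0.5775, -0.2989, 0.0699]
tcp_rot: [0.369, 3.12, -0.0]
wrist_force: [0.9, -0.4, -1.7]
width: 0.264
```

>>> drive_tool(
  deltas=[
    {"hand": 0, "offset": [0, 0, -0.1], "angular": [0, 0, 0]},
    {"hand": 0, "offset": [0, 0, -0.1], "angular": [0, 0, 0]},
  ],
)

```text
time: 14.9
tool_pos: [0.5775, -0.2989, 0.069]
tcp_rot: [0.369, 3.12, -0.0]
wrist_force: [-1.1, -0.3, -2.1]
width: 0.261
```

>>> drive_tool(
  deltas=[
    {"hand": 0, "offset": [0, 0, -0.1], "angular": [0, 0, 0]},
    {"hand": 0, "offset": [0, 0, -0.1], "angular": [0, 0, 0]},
  ],
)

```text
time: 15.15
tool_pos: [0.5773, -0.2987, 0.0677]
tcp_rot: [-0.369, -3.12, -0.0]
wrist_force: [-0.7, 0.1, -2.0]
width: 0.259
```

>>> drive_tool(
  deltas=[
    {"hand": 0, "offset": [0, 0, -0.1], "angular": [0, 0, 0]},
    {"hand": 0, "offset": [0, 0, -0.1], "angular": [0, 0, 0]},
  ],
)

```text
time: 15.4
tool_pos: [0.5773, -0.2987, 0.0666]
tcp_rot: [-0.369, -3.12, -0.0]
wrist_force: [-0.7, 0.6, -2.0]
width: 0.264
```

>>> drive_tool(
  deltas=[
    {"hand": 0, "offset": [0, 0, -0.1], "angular": [0, 0, 0]},
    {"hand": 0, "offset": [0, 0, -0.1], "angular": [0, 0, 0]},
  ],
)

```text
time: 15.65
tool_pos: [0.5775, -0.2988, 0.0659]
tcp_rot: [0.369, 3.12, -0.0]
wrist_force: [-0.1, 0.5, -0.9]
width: 0.258
```

>>> drive_tool(
  deltas=[
    {"hand": 0, "offset": [0, 0, -0.1], "angular": [0, 0, 0]},
    {"hand": 0, "offset": [0, 0, -0.1], "angular": [0, 0, 0]},
  ],
)

```text
time: 15.9
tool_pos: [0.5775, -0.2989, 0.0657]
tcp_rot: [0.369, 3.12, -0.0]
wrist_force: [-2.1, 0.9, 5.4]
width: 0.26
```

>>> drive_tool(
  deltas=[
    {"hand": 0, "offset": [0, 0, -0.05], "angular": [0, 0, 0]},
    {"hand": 0, "offset": [0, 0, -0.05], "angular": [0, 0, 0]},
  ],
)

```text
time: 16.15
tool_pos: [0.5775, -0.2988, 0.0657]
tcp_rot: [0.369, 3.12, -0.0]
wrist_force: [-3.7, 2.9, 7.9]
width: 0.258
```

>>> drive_tool(
  deltas=[
    {"hand": 0.26, "offset": [0, 0, 0.05], "angular": [0, 0, 0]},
    {"hand": 0.3, "offset": [0, 0, 0.05], "angular": [0, 0, 0]},
    {"hand": 0.4, "offset": [0, 0, 0.05], "angular": [0, 0, 0]},
    {"hand": 0.5, "offset": [0, 0, 0.05], "angular": [0, 0, 0]},
    {"hand": 0.55, "offset": [0, 0, 0.05], "angular": [0, 0, 0]},
    {"hand": 0.55, "offset": [0, 0, 0.05], "angular": [0, 0, 0]},
  ],
)

```text
time: 16.9
tool_pos: [0.5773, -0.2988, 0.0647]
tcp_rot: [-0.369, -3.12, -0.0]
wrist_force: [0.7, 0.0, 0.3]
width: 0.551
```

>>> drive_tool(
  deltas=[
    {"hand": 0.55, "offset": [0, 0, 1], "angular": [0, 0, 0]},
    {"hand": 0.55, "offset": [0, 0, 3], "angular": [0, 0, 0]},
    {"hand": 0.55, "offset": [0, 0, 7], "angular": [0, 0, 0]},
    {"hand": 0.55, "offset": [0, 0, 12], "angular": [0, 0, 0]},
    {"hand": 0.55, "offset": [-4, 4, 15], "angular": [0, 0, 0]},
    {"hand": 0.55, "offset": [-8, 8, 15], "angular": [0, 0, 0]},
    {"hand": 0.55, "offset": [-12, 12, 15], "angular": [0, 0, 0]},
    {"hand": 0.55, "offset": [-12, 12, 15], "angular": [0, 0, 0]},
  ],
)

```text
time: 17.9
tool_pos: [0.4544, -0.1763, 0.2157]
tcp_rot: [-0.366, -3.12, -0.001]
wrist_force: [0.5, 0.3, 0.3]
width: 0.548
```

Run:
```python
from h import *
s=bot.read_state();print(s['time'],s['tool_pos'],s['wrist_force'])
ims=[]
for n,(x,y) in(('top',(380,190)),('side',(285,125))):
    c=cam(n);f=c['frame'];h=cv2.cvtColor(f,cv2.COLOR_BGR2HSV)
    m=cv2.inRange(h,(12,110,60),(30,255,255));M=np.zeros_like(m);M[y:y+75,x:x+75]=m[y:y+75,x:x+75]
    mm=cv2.moments(M,True);print(n,pt(c,mm['m10']/mm['m00'],mm['m01']/mm['m00'],.074),cv2.minAreaRect(np.vstack(cv2.findContours(M,0,1)[0])))
    ims.append(cv2.convertScaleAbs(cv2.resize(f[y:y+75,x:x+75],None,fx=5,fy=5,interpolation=cv2.INTER_CUBIC),alpha=1.5))
    if n=='side': x,y=260,210; ims.append(cv2.convertScaleAbs(cv2.resize(f[y:y+83,x:x+75],None,fx=4.5,fy=4.5),alpha=1.5)[:375])
cv2.imwrite('pics/end.png',np.hstack([np.pad(i,((0,375-i.shape[0]),(0,0),(0,0))) for i in ims])[:,:].copy())
i=cv2.imread('pics/end.png');k=800/i.shape[1];cv2.imwrite('pics/end.png',cv2.resize(i,None,fx=k,fy=k))
```

```text
17.9 [ 0.454435   -0.17632353  0.2156692 ] [0.48979762 0.28701252 0.30195811]
top [ 0.56777689 -0.29381123  0.074     ] ((418.26922607421875, 223.65383911132812), (9.021342277526855, 14.512594223022461), 11.309932708740234)
side [ 0.54346336 -0.26839228  0.074     ] ((323.2297668457031, 146.62161254882812), (27.290233612060547, 6.082762718200684), 9.462321281433105)
```

View pics/end.png

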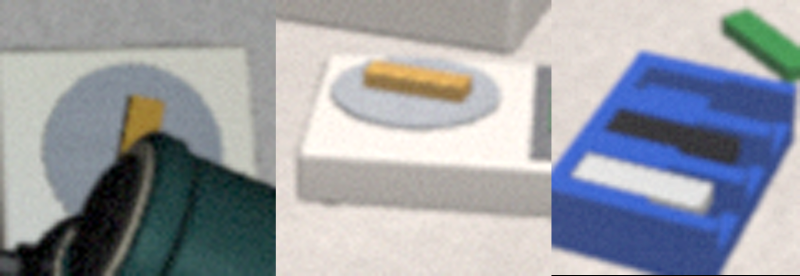

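```bash
python3 -c "
from workcell import bot
print(bot.finish_job())"
```

```text
the job is handed in; nothing more can be done
None
```

I tipped the brass bar in its pocket and it stayed leaning on its own. I then gripped its raised end, lifted it out, set it down on the balance pan and let go. The job was handed in at about 18 s, and no verdict was reported.

**Last checks**
- **Brass bar:** the side picture shows it flat in the middle of the pan. In the top picture the arm hid half of it, but the visible end was about 37 mm from the pan's centre (about 39 mm expected).
- **Other bars and robot:** the steel and black bars lie flat in their pockets, judged by eye in the side picture. The gripper had moved clear, with no contact force showing.
- **Not checked:** I didn't look again at the tube rack, tip box or beaker. The arm's path stayed well away from them.

**What disagreed**
- **Camera views:** the side view put the bar about 2 pixels lower than the top view did. I took the position from the top view and corrected close up, by 1 mm before pressing and 1.2 mm before gripping.
- **Final colour measurements:** the automatic brass positions didn't match each other, at (0.568, −0.294) from the top and (0.543, −0.268) from the side. The top one was partly hidden, and the side one includes the bar's side face. I went by the pictures and the arm's own position instead.

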